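Scrape the old nuts off the sloping tray into its catch tin

ROBOT

A 6-joint arm with a two-finger parallel gripper is mounted at the origin on the work surface. World frame = base frame: x ahead of the robot, y to its left, z up, the work surface at z = 0. Lengths are in mm, angles in rad, forces in N, time in s.
With the tool pointing down it reaches from about 375 to 900 mm from the base axis. Payload 3.1 kg.
Tool frame: the origin (TCP) lies at the very end of the fingers, on their centre line; the grasp point (between the pads) lies 19 mm behind it; z points along the fingers, y is the line along which they close (so a half turn about z gives the same grasp; the last joint's range is limited). The gripper opens to 87 mm and grips with 3 to 60 N. Pads are 19 mm wide; open, the fingers measure 117 mm over their backs; the gripper's body (75 mm by 190 mm) begins 51 mm behind the grasp point.
Start: joints at [-0.178, 0.527, 1.433, -0, 1.181, -0.178], TCP at [624.977, 0.034, 222.548] pointing down, gripper open.
Joint ranges: [-3.08, 3.08], [-0.75, 2.2], [0.22, 2.44], [-1.43, 4.57], [0, 2.65], [-2.85, 2.85]. Speed limits (rad/s): [2.79, 2.79, 3.14, 3.14, 3.14, 3.14].

INTERFACE

Orientations are given as a rotation vector (axis times angle).
In Python, from bench import arm gives the robot as it stands.
- The arm moves only by the shell command python3 nudge.py [OPENING] [FORCE], which reads ROWS from standard input. ROWS is a JSON list of rows, 1 to 12 of them, each written [[dx, dy, dz], [rx, ry, rz]]: dx, dy, dz in parts of the range, where 1.0 means 80 cm, then a rotation vector rx, ry, rz in parts of the range, where 1.0 means pi/2 rad; each row is the pose to reach, as a shift and turn from the pose commanded when the command began, along the tool's axes at that moment; what a row does not reach only later rows make up. A row lasts 1/8 s, in which the tool goes at most 62.5 mm and 0.188 rad, less where a joint would pass 70% of its speed; a pose out of reach is approached as far as the arm can. OPENING is the finger opening in mm, set as the command begins (- or left out keeps the last). The fingers move at their own pace and stop on an object; FORCE is the grip in N (left out, the last holds). Time passes only in rows, so rows that do not move let the fingers close. It prints the time, the measured TCP pose, the force, the opening and the grip force at its end. No shift or turn number may pass 1 either way. Input that does not fit is refused with a message, and nothing moves.
- arm.observe(): the state, without advancing time (a new reading comes with each control period).
- arm.capture(name): name is "scene" or "side" or "wrist"; returns the picture (480x640x3 uint8, red, green, blue); there is no depth.
- arm.get_calibration(name): a dict with "fovy" (degrees; the focal length in pixels is half the picture's height over the tangent of half this angle, whatever the lens; pixels are square), "cx", "cy" (the principal point, pixels), "position" and "rotation" of the camera in the world. Camera axes: x right, y up, looking along -z (the intrinsics and any distortion apply to the point x, -y, -z); pixel columns grow to the right and rows downward; lengths in mm; the calibration is good to about 2 mm. The wrist camera is an equidistant fisheye: a pixel r from the principal point sees the ray r / f radians off the axis. A picture is of the moment at which its call begins: read the wrist's pose just before it. get_calibration takes no time and is no camera call; for the wrist camera it gives the pose at the moment of the call.
- arm.sign_off(): hands the job in; it is judged then, once.
The state is a dict: "t": time; "joint_positions": joint angles; "joint_velocities": joint speeds; "effort": joint torques, N m; "eef_pos": TCP position; "orientation": TCP orientation; "force": force on the tool from outside, world axes, zero at the start; "moment": the same for the moment, N m; "grip_width": finger opening in mm; "finger_force": force on a finger pad.
Only numpy, scipy, OpenCV 4.12 (cv2) and the standard library are available. Lean on these libraries where they do the work, as an engineer would, in place of code of your own. Each camera call takes 0.05 s, during which the arm holds its last target. There are 200 camera calls.

TASK

Take the wooden-handled scraper from its two-post rest and use its blade to sweep both hex nuts lying on the sloping tray down over the tray's open low edge, so that they drop into the catch tin below; do not touch those nuts with the gripper or arm. Then hang the scraper back on its rest as it was and let go.

Things in the scene. Friction and masses are not known exactly. Their poses are not given: they have to be found in the camera images.
- scraper: Scraper; origin mid lower blade edge, z up. Steel blade 80 wide (y), 4 thick (x); wooden bar handle on top 144 (y) x 24 (x), z 75 to 103: grip mid-handle from above, closing along x. Starts upright on a fixed grey rest: handle ends on two posts 85 tall, 30 wide (y), 104 apart inside; lips 10 high on top leave 44 (x) for the handle; blade hangs between, edge 10 above bench. 0.22 kg.
- tray: Fixed station: open round aluminium catch tin (140 dia, 85 high, 4 wall) and a sloping steel tray on a grey stand. Origin on the bench under the tin's centre, z up. Tray floor: open low edge at x = 25, z = 100, over the tin; rises 15 deg towards +x for 200 along the slope, level across y. Inside y -52 to 52; side and upper end walls 25 above the floor, none at the low edge.
- nut_a: Dark steel hex nut lying flat on the tray floor, the one nearer the low edge (45 to 80 up the slope). 30 across flats, 35 across corners, 16 thick, about 0.06 kg. Friction keeps it from sliding by itself. Origin: centre of its underside; z along its hole.
- nut_b: Dark steel hex nut just like the other, flat on the tray floor, the one further up (105 to 140 up the slope from the low edge). 30 across flats, 35 across corners, 16 thick, about 0.06 kg. Friction keeps it from sliding by itself. Origin: centre of its underside; z along its hole.

How it is judged:
By the outcome, as a careful person would: the job done as asked, in the order asked, and still so for the second after the job is handed in, with the robot touching nothing.
It also fails if it takes over 53 s, if anything falls off the work surface, if the arm or the gripper's body presses on something with over 40 N, if the wrist force passes 120 N, or if a joint passes its speed limit or range.

## Working session

There is one attempt and no reset: what is moved stays moved. The work goes in short steps, Python scripts to look and compute and a shell command to move; the robot and the scene stay as the last step left them, time stands still between calls to the robot, and variables do not carry over. Pictures are saved under pics/ and viewed, at most 10 in all, crops included, and the job is handed in when it is done.

```bash
ls; mkdir -p pics
python3 - <<'E'
from bench import arm
import cv2
for n in ("scene","side"):
    im=arm.capture(n); cv2.imwrite(f"pics/{n}0.png",im[:,:,::-1])
    c=arm.get_calibration(n); print(n,c)
o=arm.observe(); print(o["t"],o["orientation"],o["eef_pos"])
E
```

```text
bench.py
nudge.py
pics
scene {'fovy': 57.338137879392946, 'cx': 317.377330766877, 'cy': 242.1003722415047, 'position': array([1063.06482295,  -69.47137986,  517.55437229]), 'rotation': array([0.72635672, 0.73692581, 1.45630222])}
side {'fovy': 53.5641560266937, 'cx': 323.387529106006, 'cy': 243.35222661360615, 'position': array([ 185.9641953 , -709.70332327,  546.78323357]), 'rotation': array([ 1.00062915, -0.24943398, -0.41663713])}
0.1 [-2.22034225e+00 -2.22027149e+00  1.76985365e-03] [6.24344913e+02 1.30264711e-01 2.21662319e+02]
```

View pics/scene0.png

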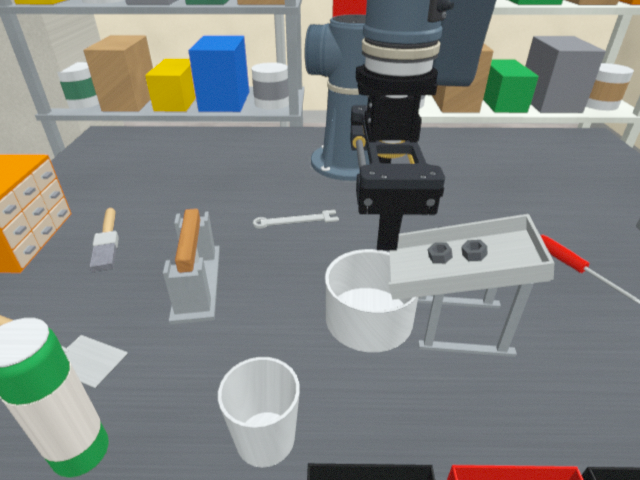

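View pics/side0.png

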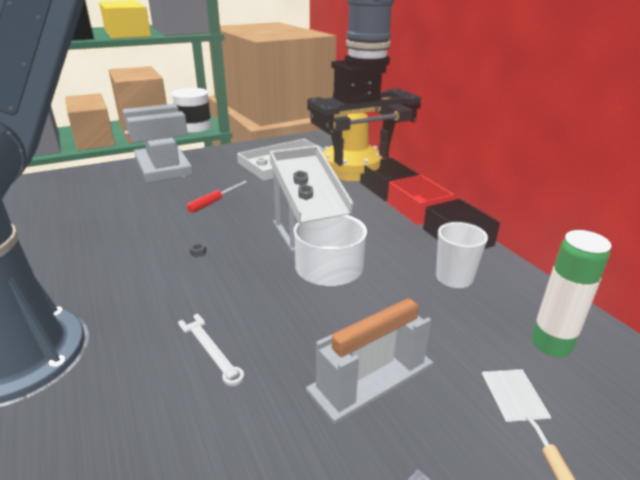

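The scene view shows the rest at about (190,265), with the handle running roughly away from the camera. The tin is at (372,295), the tray floor rises to the right, and the nuts are at (439,252) and (475,249). In the side view the rest is at (370,350), the tin at (330,248), and the nuts at (301,177) and (305,192). I'll enlarge these areas next.

Run:
```python
import cv2
def crop(src,x,y,w,h,s,out):
    im=cv2.imread(src)[y:y+h,x:x+w]; im=cv2.resize(im,None,fx=s,fy=s,interpolation=cv2.INTER_CUBIC)
    for i in range(0,w,20):
        cv2.line(im,(i*s,0),(i*s,6),(0,0,255),1); cv2.putText(im,str(x+i),(i*s,16),0,.35,(0,0,255))
    for i in range(0,h,20):
        cv2.line(im,(0,i*s),(6,i*s),(0,0,255),1); cv2.putText(im,str(y+i),(8,i*s+4),0,.35,(0,0,255))
    cv2.imwrite(out,im)
crop("pics/scene0.png",320,205,240,155,3,"pics/c1.png")
crop("pics/side0.png",230,135,140,150,4,"pics/c2.png")
crop("pics/side0.png",300,290,145,125,5,"pics/c3.png")
crop("pics/scene0.png",155,195,80,135,4,"pics/c4.png")
```

```text
(no output)
```

View pics/c1.png

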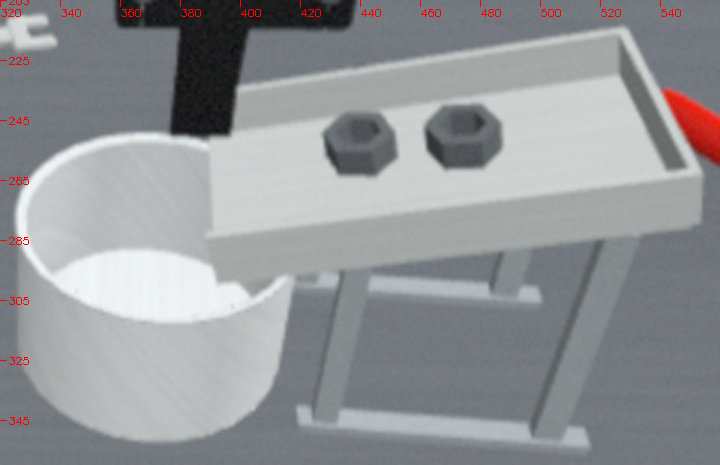

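View pics/c2.png

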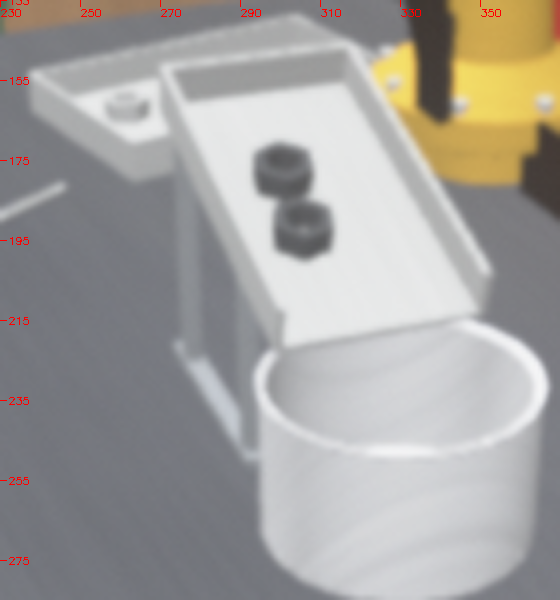

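View pics/c3.png

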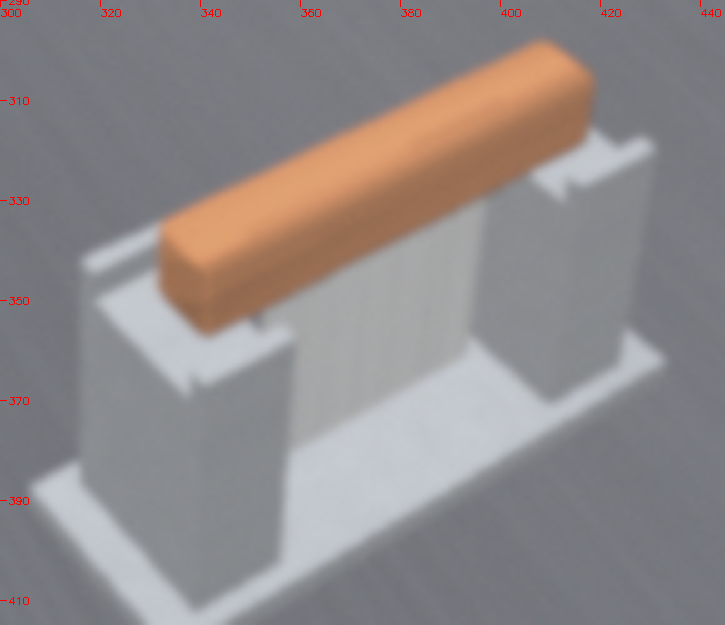

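View pics/c4.png

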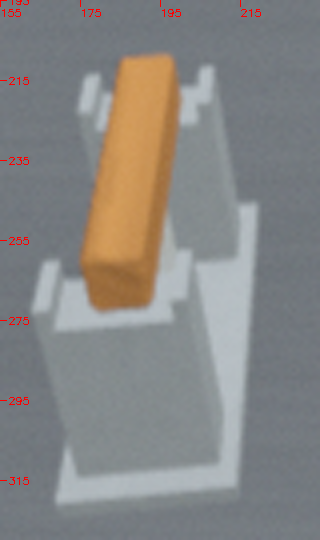

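The crops give corner pixels for the tray, tin rim, nuts and handle. I'll fit the poses jointly from both cameras.

```bash
cat > h.py <<'E'
import numpy as np
from scipy.spatial.transform import Rotation as R
from scipy.optimize import least_squares
from bench import arm
CAL={n:arm.get_calibration(n) for n in("scene","side")}
def proj(n,P):
    c=CAL[n]; f=240/np.tan(np.radians(c["fovy"])/2)
    q=(np.atleast_2d(P)-c["position"])@R.from_rotvec(c["rotation"]).as_matrix()
    return np.c_[c["cx"]+f*q[:,0]/-q[:,2], c["cy"]+f*q[:,1]/q[:,2]]
S,C=np.sin(np.radians(15)),np.cos(np.radians(15))
def floor(s,y,h=0): return np.array([25+s*C-h*S,y,100+s*S+h*C])
def place(p,P): return R.from_euler('z',p[2]).apply(np.atleast_2d(P))+[p[0],p[1],0]
E
python3 - <<'E'
from h import *
c1=lambda x,y:(320+x/3,205+y/3); c2=lambda x,y:(230+x/4,135+y/4)
c3=lambda x,y:(300+x/5,290+y/5); c4=lambda x,y:(155+x/4,195+y/4)
def fit(obs,p0,extra=None):
    def r(p):
        e=np.concatenate([(proj(n,place(p,P))[0]-uv) for n,P,uv in obs])
        return np.r_[e,extra(p)] if extra else e
    s=least_squares(r,p0,loss='soft_l1'); print(s.x.round(3)); print(r(s.x).round(1)); return s.x
tray=[("scene",floor(200,52),c1(618,75)),("scene",floor(200,-52,25),c1(684,170)),("scene",floor(0,-52,25),c1(210,236)),
("side",floor(0,52),c2(285,348)),("side",floor(0,-52),c2(475,315)),("side",floor(200,52),c2(188,103)),("side",floor(200,-52),c2(348,83))]
a=np.linspace(0,2*np.pi,180); rim=np.c_[70*np.cos(a),70*np.sin(a),85+0*a]
def ex(p):
    u=proj("scene",place(p,rim)); v=proj("side",place(p,rim))
    return np.r_[u[:,0].min()-c1(16,0)[0],u[:,1].min()-c1(0,131)[1],v[:,0].min()-c2(254,0)[0],v[:,0].max()-c2(548,0)[0],v[:,1].max()-c2(0,457)[1]]
T=fit(tray,[650,50,1.6],ex)
for nm,A,B,s0 in(("a",c1(363,130),c2(304,217),60),("b",c1(464,121),c2(284,158),120)):
    s=least_squares(lambda q:np.r_[proj("scene",place(T,floor(q[0],q[1],16)))[0]-A,proj("side",place(T,floor(q[0],q[1],16)))[0]-B],[s0,0])
    print(nm,s.x.round(1),s.fun.round(1),place(T,floor(*s.x)).round(1))
sc=[("side",(12*0-12,-72,113),c3(163,225)),("side",(-12,72,113),c3(543,40)),("side",(12,72,113),c3(590,75)),("side",(12,-72,113),c3(205,267)),
("side",(12,-72,85),c3(207,335)),("side",(12,72,85),c3(588,140)),
("scene",(12,-72,113),c4(122,57)),("scene",(-12,-72,113),c4(173,55)),("scene",(12,72,113),c4(83,260)),("scene",(-12,72,113),c4(146,262)),("scene",(12,72,85),c4(95,308)),("scene",(-12,72,85),c4(152,303))]
fit(sc,[600,-250,-1.5])
E
```

```text
[565.654   4.66    1.475]
[-0.2  0.9  0.8  0.8 -2.9 -1.1 -0.6 -0.6  0.7 -0.7 -4.8  0.6 -0.8  0.
 -0.6  1.2  0.7 -1.2 -0.7]
a [76.6 17.1] [-0.5  0.4 -0.5 -1.2] [[558.1 104.9 119.8]]
b [122.8  12.8] [-0.1  0.6 -0.6 -0.3] [[566.6 148.8 131.8]]
[ 488.16  -286.585   -1.41 ]
[-2.3 -2.3 -0.8 -3.   1.4 -1.7  0.3 -0.4 -0.8  1.6 -0.4  0.1 -1.7 -0.4
 -0.3 -1.  -1.3  0.3 -0.4 -1.7 -0.7  2.7  1.3  2.5]
```

Run:
```python
from h import *
import cv2
T=[565.654,4.66,1.475]; K=[488.16,-286.585,-1.41]
def seg(im,n,p,P,Q,col,f,off):
    a=(proj(n,place(p,P))[0]-off)*f; b=(proj(n,place(p,Q))[0]-off)*f
    cv2.line(im,tuple(int(v*16) for v in a),tuple(int(v*16) for v in b),col,1,cv2.LINE_AA,4)
out=[]
for n,(x,y,w,h),p in(("side",(260,140,100,110),T),("side",(300,285,125,110),K),("scene",(380,210,180,80),T),("scene",(160,195,75,130),K)):
    f=min(400/w,300/h); im=cv2.resize(cv2.imread(f"pics/{n}0.png")[y:y+h,x:x+w],None,fx=f,fy=f,interpolation=cv2.INTER_CUBIC)
    off=np.array([x,y])
    if p is T:
        c=[floor(0,52),floor(0,-52),floor(200,-52),floor(200,52)]; t=[floor(0,52,25),floor(0,-52,25),floor(200,-52,25),floor(200,52,25)]
    else:
        q=[(12,72),(-12,72),(-12,-72),(12,-72)]; c=[(*v,85) for v in q]; t=[(*v,113) for v in q]
    for i in range(4):
        seg(im,n,p,c[i],c[(i+1)%4],(0,0,255),f,off); seg(im,n,p,t[i],t[(i+1)%4],(0,160,0),f,off); seg(im,n,p,c[i],t[i],(255,0,0),f,off)
    z=np.zeros((300,400,3),np.uint8); z[:im.shape[0],:im.shape[1]]=im[:300,:400]; out.append(z)
cv2.imwrite("pics/ov.png",np.vstack([np.hstack(out[:2]),np.hstack(out[2:])]))
```

```text
(no output)
```

View pics/ov.png

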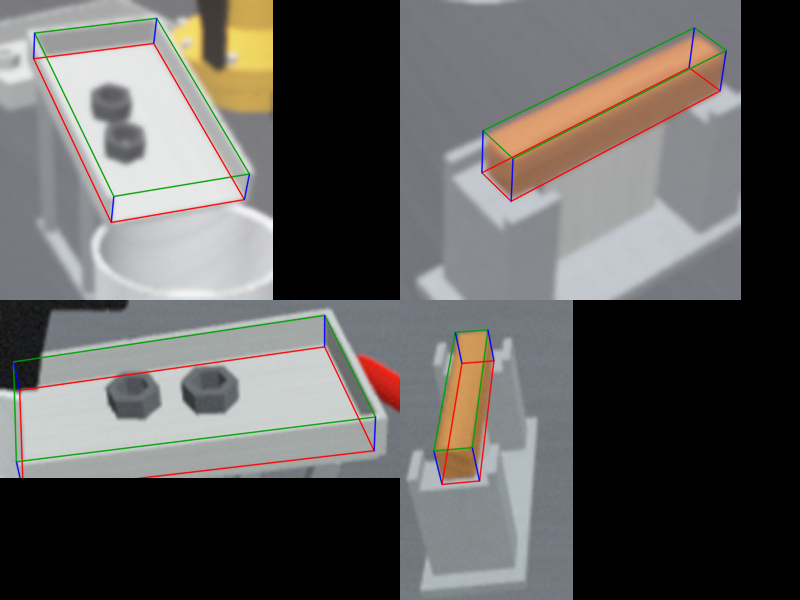

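The tray fit lines up well, and the handle fit is good to about 3 mm. Next I'll work out the pre-grasp move.

```bash
cat >> h.py <<'E'
def toolR(yaw,tilt_axis=None,tilt=0):
    y=np.array([np.cos(yaw),np.sin(yaw),0]); z=np.array([0,0,-1.]); r=R.from_matrix(np.c_[np.cross(y,z),y,z])
    return R.from_rotvec(np.array(tilt_axis)*tilt)*r if tilt else r
def row(pos,Rt):
    o=arm.observe(); R0=R.from_rotvec(o["orientation"])
    print("row",R0.inv().apply(np.array(pos)-o["eef_pos"]).round(1),(R0.inv()*Rt).as_rotvec().round(3))
E
python3 -c "
from h import *
row([488.2,-286.6,190],toolR(-1.41))"
```

```text
row [-286.7 -136.1   31.8] [-2.00e-03  1.00e-03  1.41e+00]
```

Units first: shifts go in shares of 80 cm and turns go in shares of pi/2 rad. So -287 mm / 800 = -0.3588, -136 mm / 800 = -0.17, 1.41 rad / 1.5708 = 0.8976.

```bash
echo '[[[-0.3588,-0.17,0.04],[0,0,0.8976]],[[-0.3588,-0.17,0.04],[0,0,0.8976]],[[-0.3588,-0.17,0.04],[0,0,0.8976]],[[-0.3588,-0.17,0.04],[0,0,0.8976]],[[-0.3588,-0.17,0.04],[0,0,0.8976]],[[-0.3588,-0.17,0.04],[0,0,0.8976]],[[-0.3588,-0.17,0.04],[0,0,0.8976]],[[-0.3588,-0.17,0.04],[0,0,0.8976]],[[-0.3588,-0.17,0.04],[0,0,0.8976]],[[-0.3588,-0.17,0.04],[0,0,0.8976]],[[-0.3588,-0.17,0.04],[0,0,0.8976]]]' | python3 nudge.py 70
python3 - <<'E'
from h import *
import cv2
c=arm.get_calibration("wrist"); im=arm.capture("wrist"); cv2.imwrite("pics/w1.png",im[:,:,::-1]); print(c,arm.observe()["joint_positions"])
row([488.2,-286.6,80],toolR(-1.41))
# model projected in the fisheye
f=240/np.tan(np.radians(c["fovy"])/2); K=[488.16,-286.585,-1.41]
P=place(K,[(12,72,113),(-12,72,113),(-12,-72,113),(12,-72,113)])
q=(P-c["position"])@R.from_rotvec(c["rotation"]).as_matrix(); th=np.arctan2(np.hypot(q[:,0],q[:,1]),-q[:,2]); ph=np.arctan2(-q[:,1],q[:,0])
uv=np.c_[c["cx"]+f*th*np.cos(ph),c["cy"]+f*th*np.sin(ph)]; print(uv.round(1))
im2=np.ascontiguousarray(im[:,:,::-1]); cv2.polylines(im2,[uv.round().astype(int)],True,(0,0,255),1); cv2.imwrite("pics/w1o.png",im2)
E
```

```text
t: 1.48
eef_pos: [489.0, -286.8, 190.5]
orientation: [-3.131, -0.254, 0.0]
force: [0.3, 0.8, 0.3]
grip_width: 70.1
finger_force: 0.0
{'fovy': 65.70646984690485, 'cx': 322.81566964615456, 'cy': 236.74985660689723, 'position': array([ 568.12348358, -273.76209003,  353.0059547 ]), 'rotation': array([-0.23885678,  0.20422426, -1.39863515])} [-7.27532589e-01  4.89516655e-01  1.61387847e+00  1.03636670e-05
  1.03833696e+00  6.81648091e-01]
row [ -0.8  -0.3 110.5] [-0.     0.     0.001]
[[341.6 143.3]
 [304.1 143.3]
 [306.9 340.2]
 [338.6 340.2]]
```

View pics/w1o.png

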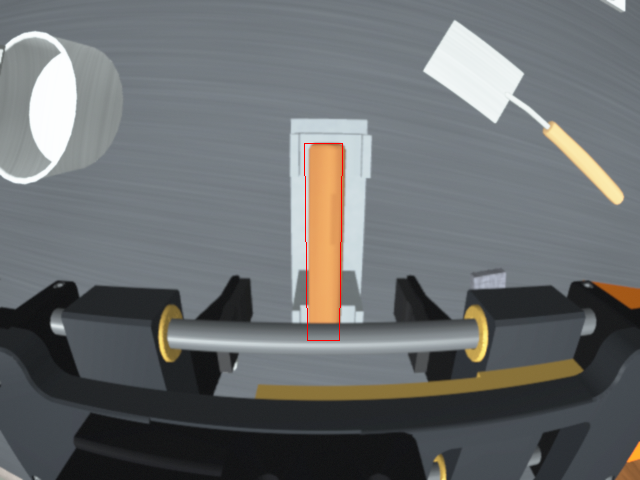

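The wrist view shows the handle under the predicted outline, with its centre about 3 px (roughly 2 mm) off along tool +y. I'll descend with that shift and grip.

Converted, 110 mm / 800 = 0.1375, 1.5 mm / 800 = 0.0019.

```bash
echo '[[[-0.0013,0.0019,0.0625],[0,0,0]],[[-0.0013,0.0019,0.1],[0,0,0]],[[-0.0013,0.0019,0.125],[0,0,0]],[[-0.0013,0.0019,0.1375],[0,0,0]],[[-0.0013,0.0019,0.1375],[0,0,0]]]' | python3 nudge.py && echo '[[[0,0,0],[0,0,0]],[[0,0,0],[0,0,0]],[[0,0,0],[0,0,0]],[[0,0,0],[0,0,0]],[[0,0,0],[0,0,0]],[[0,0,0],[0,0,0]]]' | python3 nudge.py 10 55
```

```text
t: 2.15
eef_pos: [488.1, -288.5, 80.2]
orientation: [-3.131, -0.253, 0.001]
force: [0.2, -1.0, 0.5]
grip_width: 69.9
finger_force: 0.0
t: 2.9
eef_pos: [488.3, -288.7, 80.6]
orientation: [3.131, 0.252, 0.0]
force: [-0.8, -0.1, 1.0]
grip_width: 23.7
finger_force: 54.9
```

Converted, -200 mm / 800 = -0.25, -180 mm / 800 = -0.225.

```bash
echo '[[[0,0,-0.025],[0,0,0]],[[0,0,-0.0875],[0,0,0]],[[0,0,-0.1625],[0,0,0]],[[0,0,-0.225],[0,0,0]],[[0,0,-0.25],[0,0,0]],[[0,0,-0.25],[0,0,0]]]' | python3 nudge.py
cat >> h.py <<'E'
T=[565.654,4.66,1.475]
nrm=place([0,0,T[2]],[-S,0,C])[0]; ty=place([0,0,T[2]],[0,1,0])[0]
RT=toolR(T[2]-np.pi,ty,-np.radians(15))
def sweep(s,v,h): return place(T,floor(s,v,h))[0]+70.5*nrm
E
python3 -c "
from h import *
print(RT.as_matrix()[:,2],nrm); row(sweep(165,3,80),RT)"
```

```text
t: 3.65
eef_pos: [488.7, -289.0, 281.9]
orientation: [3.129, 0.252, 0.004]
force: [-0.2, -0.1, -3.2]
grip_width: 23.4
finger_force: 54.9
[ 0.02475601  0.25763237 -0.96592583] [-0.02475601 -0.25763237  0.96592583]
row [ 157.  -418.9   -6.9] [0.263 0.031 0.256]
```

Converted, -419 mm / 800 = -0.5238, -390 mm / 800 = -0.4875, 0.263 rad / 1.5708 = 0.1674.

```bash
echo '[[[0.0375,-0.05,-0.0088],[0,0,0]],[[0.0625,-0.1125,-0.0088],[0.0318,0,0.0318]],[[0.0875,-0.175,-0.0088],[0.0637,0.0064,0.0637]],[[0.1125,-0.2375,-0.0088],[0.0955,0.0127,0.0955]],[[0.1375,-0.3,-0.0088],[0.1273,0.0191,0.1273]],[[0.1563,-0.3625,-0.0088],[0.1674,0.0197,0.163]],[[0.1688,-0.425,-0.0088],[0.1674,0.0197,0.163]],[[0.1875,-0.4875,-0.0088],[0.1674,0.0197,0.163]],[[0.1963,-0.5238,-0.0088],[0.1674,0.0197,0.163]],[[0.1963,-0.5238,-0.0088],[0.1674,0.0197,0.163]],[[0.1963,-0.5238,-0.0088],[0.1674,0.0197,0.163]]]' | python3 nudge.py
python3 - <<'E'
from h import *
import cv2
row(sweep(165,3,12),RT)
out=[]
for n,(x,y,w,h) in(("scene",(330,90,240,220)),("side",(220,50,200,220))):
    im=arm.capture(n)[y:y+h,x:x+w,::-1]; out.append(cv2.resize(im,(400,int(400*h/w)))[:436])
cv2.imwrite("pics/p1.png",np.hstack([np.vstack([o,np.zeros((440-len(o),400,3),np.uint8)]) for o in out]))
E
```

```text
t: 5.03
eef_pos: [575.3, 149.6, 285.8]
orientation: [-2.875, 0.14, -0.01]
force: [0.4, 0.0, -1.7]
grip_width: 23.8
finger_force: 54.9
row [ 1.7 -0.8 65.9] [-0.001  0.006 -0.002]
```

View pics/p1.png

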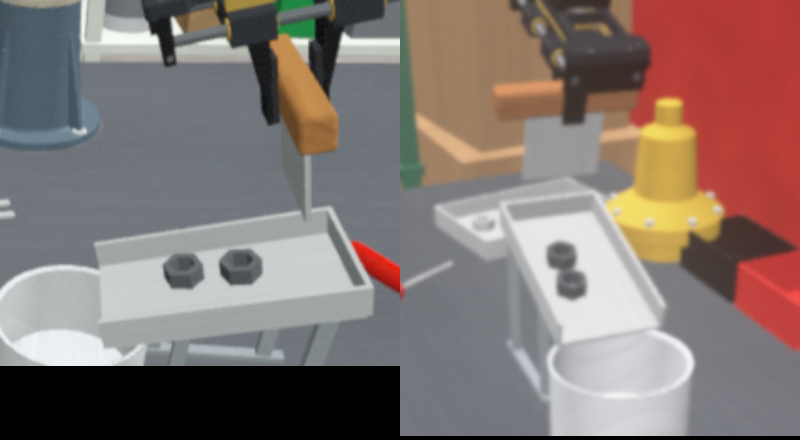

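The blade hovers square above the upper part of the tray, uphill of both nuts. I'll lower it to about 12 mm above the floor, then step down to contact.

Converted, 66 mm / 800 = 0.0825, 55 mm / 800 = 0.0688.

```bash
echo '[[[0.0025,-0.0013,0.0375],[0,0,0]],[[0.0025,-0.0013,0.0688],[0,0,0]],[[0.0025,-0.0013,0.0825],[0,0,0]],[[0.0025,-0.0013,0.0825],[0,0,0]]]' | python3 nudge.py; echo '[[[0,0,0.0038],[0,0,0]],[[0,0,0.0075],[0,0,0]],[[0,0,0.0075],[0,0,0]]]' | python3 nudge.py;echo '[[[0,0,0.0019],[0,0,0]],[[0,0,0.0038],[0,0,0]],[[0,0,0.0038],[0,0,0]]]' | python3 nudge.py;python3 -c "
from h import *
row(sweep(165,3,1),RT)"
```

```text
t: 5.62
eef_pos: [579.5, 167.4, 223.5]
orientation: [-2.874, 0.141, -0.012]
force: [0.7, -0.7, -3.2]
grip_width: 23.1
finger_force: 54.9
t: 6.0
eef_pos: [579.9, 169.6, 218.6]
orientation: [-2.874, 0.139, -0.015]
force: [-0.9, -0.1, -2.4]
grip_width: 23.8
finger_force: 54.9
t: 6.38
eef_pos: [579.7, 170.5, 215.2]
orientation: [-2.874, 0.139, -0.014]
force: [0.6, 0.2, -2.6]
grip_width: 23.5
finger_force: 54.9
row [-1.2  1.4  3.2] [-0.002  0.003 -0.001]
```

Converted, 1.5 mm / 800 = 0.0019.

```bash
for i in 1 ; do echo '[[[0,0,0.0019],[0,0,0]],[[0,0,0.0019],[0,0,0]]]' | python3 nudge.py|grep -E "eef|force"; done; echo '[[[0,0,0.0013],[0,0,0]],[[0,0,0.0013],[0,0,0]]]' | python3 nudge.py|grep -E "eef|force"; echo '[[[0,0,0.0013],[0,0,0]],[[0,0,0.0013],[0,0,0]]]' | python3 nudge.py|grep -E "eef|force"
```

```text
eef_pos: [579.8, 170.8, 213.8]
force: [0.4, 0.1, -2.7]
finger_force: 54.9
eef_pos: [579.9, 171.1, 212.9]
force: [-0.0, 0.2, -2.4]
finger_force: 54.9
eef_pos: [579.9, 171.3, 211.9]
force: [0.2, 0.4, -1.6]
finger_force: 54.9
```

Converted, 80 mm / 800 = 0.1, 65 mm / 800 = 0.0813.

```bash
echo '[[[0,0.0125,-0.0006],[0,0,0]],[[0,0.0275,-0.0006],[0,0,0]],[[0,0.0438,-0.0006],[0,0,0]],[[0,0.0625,-0.0006],[0,0,0]],[[0,0.0813,-0.0006],[0,0,0]],[[0,0.1,-0.0006],[0,0,0]],[[0,0.1,-0.0006],[0,0,0]]]' | python3 nudge.py
python3 - <<'E'
from h import *
o=arm.observe(); p=o["eef_pos"]-70.5*nrm-place(T,floor(0,0))[0]
print("s,v,h",p@place([0,0,T[2]],[C,0,S])[0],p@ty,p@nrm)
E
```

```text
t: 8.0
eef_pos: [572.3, 92.9, 191.1]
orientation: [-2.874, 0.142, -0.013]
force: [0.6, 0.5, -2.2]
grip_width: 23.8
finger_force: 54.9
s,v,h 84.8534653374546 1.8522820684736314 1.1067366281513842
```

Height and lateral position are holding. I'll continue over the low edge to s of about -8.

Converted, 94 mm / 800 = 0.1175, 88 mm / 800 = 0.11.

```bash
echo '[[[0,0.0163,0],[0,0,0]],[[0,0.0325,0],[0,0,0]],[[0,0.0488,0],[0,0,0]],[[0,0.065,0],[0,0,0]],[[0,0.0813,0],[0,0,0]],[[0,0.0975,0],[0,0,0]],[[0,0.11,0],[0,0,0]],[[0,0.1175,0],[0,0,0]],[[0,0.1175,0],[0,0,0]],[[0,0.1175,0],[0,0,0]],[[0,0.1175,0],[0,0,0]]]' | python3 nudge.py
python3 - <<'E'
from h import *
import cv2
o=arm.observe(); p=o["eef_pos"]-70.5*nrm-place(T,floor(0,0))[0]
print("s,v,h",p@place([0,0,T[2]],[C,0,S])[0],p@ty,p@nrm)
out=[]
for n,(x,y,w,h) in(("scene",(310,150,240,220)),("side",(220,100,200,200))):
    im=arm.capture(n)[y:y+h,x:x+w,::-1]; im=cv2.resize(im,(400,int(400*h/w)))[:400]; out.append(np.vstack([im,np.zeros((400-len(im),400,3),np.uint8)]))
cv2.imwrite("pics/p2.png",np.hstack(out))
E
```

```text
t: 9.38
eef_pos: [563.7, 4.4, 167.2]
orientation: [-2.874, 0.138, -0.014]
force: [0.5, -0.3, -1.4]
grip_width: 23.6
finger_force: 54.9
s,v,h -7.183303152542619 1.941505572531904 1.031070633718761
```

View pics/p2.png

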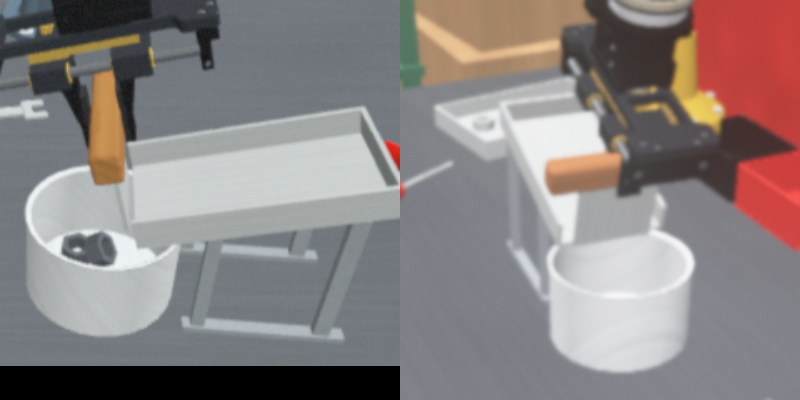

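Both nuts are in the tin and the tray is empty. I'll lift the scraper and take it back to the rest.

Converted, -120 mm / 800 = -0.15, -80 mm / 800 = -0.1.

```bash
echo '[[[0,0,-0.0375],[0,0,0]],[[0,0,-0.1],[0,0,0]],[[0,0,-0.15],[0,0,0]],[[0,0,-0.15],[0,0,0]]]' | python3 nudge.py; python3 -c "
from h import *
row([488.5,-288.8,280],toolR(-1.41))"
```

```text
t: 9.98
eef_pos: [563.2, -28.4, 286.2]
orientation: [-2.877, 0.139, -0.026]
force: [-0.0, -0.1, -2.7]
grip_width: 23.1
finger_force: 54.9
row [-49.1 258.9 -63.2] [-0.26  -0.039 -0.256]
```

Converted, 259 mm / 800 = 0.3238, 230 mm / 800 = 0.2875, -0.26 rad / 1.5708 = -0.1655.

```bash
echo '[[[-0.0125,0.05,-0.0125],[-0.0191,0,-0.0191]],[[-0.0213,0.1125,-0.025],[-0.0509,-0.0064,-0.0509]],[[-0.0325,0.175,-0.0413],[-0.0828,-0.0127,-0.0828]],[[-0.045,0.2375,-0.0575],[-0.1146,-0.0191,-0.1146]],[[-0.055,0.2875,-0.07],[-0.1401,-0.0223,-0.1401]],[[-0.0613,0.3238,-0.0788],[-0.1655,-0.0248,-0.163]],[[-0.0613,0.3238,-0.0788],[-0.1655,-0.0248,-0.163]],[[-0.0613,0.3238,-0.0788],[-0.1655,-0.0248,-0.163]],[[-0.0613,0.3238,-0.0788],[-0.1655,-0.0248,-0.163]]]' | python3 nudge.py; python3 -c "
from h import *
row([488.4,-288.8,150],toolR(-1.41)); row([488.4,-288.8,80.5],toolR(-1.41))"
```

```text
t: 11.1
eef_pos: [486.7, -286.3, 275.7]
orientation: [-3.126, -0.255, 0.013]
force: [0.6, -0.4, -2.3]
grip_width: 23.6
finger_force: 54.9
row [  2.3   3.4 125.7] [-0.006  0.008  0.002]
row [  2.8   3.8 195.2] [-0.006  0.008  0.002]
```

Converted, 165 mm / 800 = 0.2063, 150 mm / 800 = 0.1875, 0.008 rad / 1.5708 = 0.0051.

```bash
echo '[[[0.0038,0.0038,0.05],[-0.0038,0.0051,0]],[[0.0038,0.0038,0.1],[-0.0038,0.0051,0]],[[0.0038,0.0038,0.15],[-0.0038,0.0051,0]],[[0.0038,0.0038,0.1875],[-0.0038,0.0051,0]],[[0.0038,0.0038,0.2063],[-0.0038,0.0051,0]],[[0.0038,0.0038,0.2063],[-0.0038,0.0051,0]],[[0.0038,0.0038,0.2063],[-0.0038,0.0051,0]]]' | python3 nudge.py; python3 -c "
from h import *
row([488.4,-288.8,81],toolR(-1.41))"
```

```text
t: 11.98
eef_pos: [489.7, -290.3, 112.5]
orientation: [3.127, 0.254, 0.004]
force: [0.4, -0.4, -2.0]
grip_width: 23.6
finger_force: 54.9
row [-1.1 -1.8 31.5] [ 0.004 -0.002  0.001]
```

Converted, 30 mm / 800 = 0.0375, 27 mm / 800 = 0.0338, 0.004 rad / 1.5708 = 0.0025.

```bash
echo '[[[-0.0013,-0.0019,0.015],[0.0025,0,0]],[[-0.0013,-0.0019,0.025],[0.0025,0,0]],[[-0.0013,-0.0019,0.0338],[0.0025,0,0]],[[-0.0013,-0.0019,0.0375],[0.0025,0,0]],[[-0.0013,-0.0019,0.0375],[0.0025,0,0]],[[-0.0013,-0.0019,0.0375],[0.0025,0,0]]]' | python3 nudge.py; echo '[[[0,0,0.0009],[0,0,0]],[[0,0,0.0018],[0,0,0]],[[0,0,0.0018],[0,0,0]]]' | python3 nudge.py
```

```text
t: 12.72
eef_pos: [487.7, -288.6, 81.4]
orientation: [-3.13, -0.254, -0.001]
force: [-0.1, 0.1, -1.6]
grip_width: 23.1
finger_force: 54.9
t: 13.1
eef_pos: [487.7, -288.6, 80.6]
orientation: [-3.13, -0.254, -0.001]
force: [-1.2, 1.4, 5.4]
grip_width: 23.2
finger_force: 54.9
```

Force has changed from -1.6 to +5.4 N, so the handle is resting on the posts. Releasing with a modest opening, then retreating.

Converted, -0.5 mm / 800 = -0.0006.

```bash
echo '[[[0,0,-0.0006],[0,0,0]],[[0,0,-0.0006],[0,0,0]],[[0,0,-0.0006],[0,0,0]],[[0,0,-0.0006],[0,0,0]],[[0,0,-0.0006],[0,0,0]]]' | python3 nudge.py 60; echo '[[[0,0,-0.0188],[0,0,0]],[[0,0,-0.05],[0,0,0]],[[0,0,-0.1],[0,0,0]],[[0,0,-0.1375],[0,0,0]],[[0,0,-0.1375],[0,0,0]],[[0,0,-0.1375],[0,0,0]]]' | python3 nudge.py
python3 - <<'E'
from h import *
import cv2
for n,(x,y,w,h) in(("scene",(155,190,80,140)),("side",(300,285,150,130))):
    a=arm.capture(n)[:,:,::-1]; b=cv2.imread(f"pics/{n}0.png")
    def m(i):
        i=i[y:y+h,x:x+w].astype(int); k=(i[...,2]-i[...,0]>60); yy,xx=np.nonzero(k); return k.sum(),xx.mean()+x,yy.mean()+y,xx.min()+x,xx.max()+x,yy.min()+y,yy.max()+y
    print(n,np.round(m(b),1),np.round(m(a),1))
E
```

```text
t: 13.72
eef_pos: [487.5, -288.5, 80.2]
orientation: [-3.129, -0.254, -0.0]
force: [0.3, 0.1, 0.2]
grip_width: 58.2
finger_force: 0.0
t: 14.48
eef_pos: [487.0, -288.3, 190.1]
orientation: [-3.129, -0.254, 0.0]
force: [-0.8, -0.9, 0.5]
grip_width: 60.0
finger_force: 0.0
scene [1082.   187.6  240.7  175.   199.   209.   271. ] [1076.   187.8  240.5  176.   199.   209.   271. ]
side [2017.   373.6  326.3  332.   417.   299.   355. ] [2038.   373.3  326.4  332.   417.   298.   355. ]
```

The handle is back within a fraction of a pixel of where it started, and the gripper is clear.

```bash
python3 -c "
from bench import arm
print(arm.sign_off())"
```

```text
the job is handed in; nothing more can be done
None
```

Both nuts were swept into the catch tin with the blade, and the scraper was hung back on its rest in its original position and released; the job was handed in at about 15 s.

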